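Vent the oil extractor and take off its push-and-turn cap

ROBOT

A 6-joint arm with a two-finger parallel gripper is mounted at the origin on the work surface. World frame = base frame: x ahead of the robot, y to its left, z up, the work surface at z = 0. Lengths are in m, angles in degrees, forces in N, time in s.
With the tool pointing down it reaches from about 0.4 to 0.825 m from the base axis. Payload 7 kg.
Tool frame: the origin (TCP) lies on the centre line of the jaws, within the pads' length; the fingertips stand 19 mm ahead of it and the grasp point (between the pads) is the TCP (r.tip_extent is the distance from the TCP to the fingertips, in m); z points along the fingers, y is the line along which they close (so a half turn about z gives the same grasp; the last joint's range is limited). The gripper opens to 88 mm and grips with 3 to 60 N. Pads are 19 mm wide; open, the fingers measure 130 mm over their backs; the gripper's body (78 mm by 193 mm) begins 47 mm behind the grasp point.
Start: joints at [86.58, 20.546, 0.682, 0, -70.136, -16.507], TCP at [0.23, 0.635, 0.246] pointing down, gripper open.
Joint ranges: [-176.03, 176.03], [-82.01, 121.73], [-58.28, 71.71], [-173.87, 95.51], [-174.79, -0.11], [-173.66, 173.66]. Speed limits (degrees/s): [136.94, 136.94, 172.46, 180, 180, 180].

INTERFACE

Orientations are given as [roll, pitch, yaw] about the fixed x, y, z axes, in that order (R = Rz(yaw) Ry(pitch) Rx(roll)).
In Python, from plant import r gives the robot as it stands. The module is installed in compiled form; this text tells all that it offers.
- The arm moves only by the tool jog_arm, never from a script. Its argument "deltas" is a list that holds one entry, the list of rows, each a list of 5 numbers: the opening, from -1 (shut) to 1 (fully open), then the shift along the world's x, y, z in cm, then the turn about the world's z in rad. In form: [[[claw, dx, dy, dz, turn], ...]]. A call has 1 to 8 rows; each row shifts and turns the commanded pose from where the row before left it; what a row does not reach is not made up. A row lasts 1/8 s, in which the tool goes at most 62.5 mm and 10.7 degrees, less where a joint would pass 70% of its speed; a pose out of reach is approached as far as the arm can. A call with a gripper value outside its range is refused whole. The fingers move at their own pace and stop on an object; "force" is the grip in N (left out, the last holds). Time passes only in rows, so rows that do not move let the fingers close. It gives the time, the measured TCP pose, the force, the opening and the grip force at its end, in the units of the state.
- r.get_state(): the state, without advancing time (a new reading comes with each control period).
- r.capture(name): name is "scene" or "top" or "wrist"; returns the picture (400x640x3 uint8, blue, green, red); there is no depth.
- r.camera_info(name): a dict with "fx", "fy", "cx", "cy" (pixels), "view" (4x4, takes a point from world to camera coordinates). Camera axes: x right, y up, looking along -z (the intrinsics and any distortion apply to the point x, -y, -z); pixel columns grow to the right and rows downward; lengths in m; the calibration is good to about 2 mm. A picture is of the moment at which its call begins: read the wrist's pose just before it. camera_info takes no time and is no camera call; for the wrist camera it gives the pose at the moment of the call.
- r.close_job(): hands the job in; it is judged then, once.
The state is a dict: "time_s": time; "joints": joint angles; "qd": joint speeds; "joint_torque": joint torques, N m; "tcp_pos": TCP position; "eef_rot": TCP orientation; "contact_force": force on the tool from outside, world axes, zero at the start; "moment": the same for the moment, N m; "gripper_width": finger opening in m; "gripper_force": force on a finger pad.
Only numpy, scipy, OpenCV 4.12 (cv2) and the standard library are available. Lean on these libraries where they do the work, as an engineer would, in place of code of your own. Each camera call takes 0.05 s, during which the arm holds its last target. There are 200 camera calls.

TASK

The mower's oil extractor is still under pressure: first turn the selector on its valve block so that it clicks in at the green vent mark and leave it there. Only then push the red safety cap on the canister down, twist it counterclockwise while it is down until it comes free, and lift it straight up. Finish still gripping the cap, held still and level about 5 cm straight above the neck, without disturbing the tray parts and tools lying around.

Things in the scene. Friction and masses are not known exactly. Their poses are not given: they have to be found in the camera images.
- extractor: Fixed oil extractor: base plate 110 x 290 x 10 mm with a grey canister (88 mm across, shoulder 62 mm across at 117 mm height, neck above) and, 170 mm along the body's own -y, an aluminium valve block 84 x 84 mm, top 48 mm above the table. Origin: on the canister's vertical axis at table height, z up. Position and yaw (up to 0.35 rad) vary. A gauge looks out of the block's -x side.
- neck_top (a point): Top of the canister's neck, on its axis, 140 mm above the table; axes as the extractor's. A spring plug (18 mm across) stands 15 mm out of it and carries the inside of the cap.
- vent_mark (a point): Green dot (10 mm across) on top of the valve block: the vent position, 34 mm from the selector's axis. Beside it, 0.6 rad apart round the dial, are two white dots (clockwise of it, as seen from above) and a red dot (counterclockwise of it).
- selector_grip (a point): Selector knob on the valve block: black disc 46 mm across, 6.5 mm high, and on it an upright grip bar 42 mm long, 12 mm thick, 34 mm tall, with a white line on its top at the pointing end. This point: on the knob's vertical axis, 78 mm above the table, 10.5 mm below the bar's top, 23.5 mm above the disc. x axis along the bar, the way the knob points; z up.
- selector (a joint): Turn of the selector (rad), growing counterclockwise seen from above. Spring detents at 0 (first white dot), 0.6 (second white dot), 1.2 (green, vent) and 1.8 (red); stops at -0.1 and 1.9. It starts at one of the white dots. It takes about 0.1 N m over each click and pulls itself into the nearest detent when let go.
- cap: Loose red safety cap, 52 mm across, 34 mm high, about 45 g, seated on the neck. Origin: centre of its underside, 127 mm above the table when seated; z up; x axis along the white line on its top (along the extractor's x when locked). Held by three inner lugs; turned while not pressed down it jams against teeth.
- cap_top (a point): Centre of the cap's top face, 161 mm above the table when seated (21 mm above neck_top). The cap must be 4 to 9 mm down (6 is good) before it can turn, and turns only counterclockwise seen from above. Turned by 0.75 to 1.3 rad (best 1.05) its lugs are free and it can be lifted off; at about 1.4 rad there is a stop.
- plug (a joint): How far the spring plug under the cap is pressed down (m): 0 with the cap seated, 0.009 at the bottom, -0.002 with the cap off. It pushes the cap up with 5 N when seated and 0.8 N more per mm (12 N at the bottom).
- tray: Fixed steel parts tray, 260 x 220 mm, 30 mm high, to the robot's left, with a swinging aluminium gate on its robot side; nothing to do here. Origin: centre of its underside.
- piston: Loose aluminium piston, 64 mm across, 52 mm tall, standing in the tray. Origin: centre of its underside. Leave alone.
- conrod: Loose dark steel connecting rod, 140 mm long, 14 mm high, lying in the tray. Origin: underside, near its middle. Leave alone.
- pushrod_a: Loose steel pushrod, 180 mm long, 10 mm thick, lying in the tray. Origin: middle of its underside. Leave alone.
- pushrod_b: Loose steel pushrod like the other, lying on the cart to the robot's right. Leave alone.
- dipstick: Loose black dipstick with a yellow cap 28 mm across, 190 mm long, lying on the cart to the robot's right. Origin: on the table under it. Leave alone.
- wrench: Loose wrench, 180 mm long, lying on the cart to the robot's right. Leave alone.
Mind the look-alikes: they are no part of the job. Several things have the shape of the cap; the one meant has the colours described above.

How it is judged (in metres and radians):
On the way, in this order (a step that is already met when the one before it is completed fails the run):
1. the selector rests in the detent at the green vent mark, let go (value of joint selector between 1.02 and 1.38 rad and contact force between the fingers and extractor below 0.1 N), for 0.2 s.
2. the seated cap is pressed down (value of joint plug above 0.0025 m and z of cap_top in the frame of neck_top below 0.0195 m), for 0.1 s.
3. the cap, still on the neck, is turned free of its lugs (angle between the x axis of cap and the x axis of extractor, either way round above 0.6 rad and z of cap_top in the frame of neck_top below 0.028 m), for 0.05 s.
At the end, for the whole second after the job is handed in: The selector stands at vent (1.2 rad, within 0.18); the cap is held still (under 30 mm/s) in the fingers, which grip it with more than 2 N, lifted 35 to 120 mm above its seat, within 30 mm of the neck's axis, level within 0.25 rad, and touches no part of the extractor (value of joint selector between 1.02 and 1.38 rad and z of cap_top in the frame of neck_top between 0.056 and 0.141 m and horizontal distance between cap_top and neck_top below 0.03 m and angle between cap's own z axis and vertical below 0.25 rad and linear speed of cap below 0.03 m/s and contact force between the fingers and cap above 2 N and contact force between cap and extractor below 0.05 N); the arm keeps its last pose, push and grip.
It fails at once if the cap is pressed down while the selector is not at vent (value of joint plug above 0.0025 m and (value of joint selector below 0.95 rad or value of joint selector above 1.45 rad)).
It fails at once if a part or tool lying around is moved by more than 20 mm (distance of any of piston, conrod, pushrod_a, pushrod_b, dipstick, wrench from where it was at the start of the episode above 0.02 m).
It also fails if it takes over 51 s, if anything falls off the work surface, if the arm or the gripper's body presses on something with over 40 N, if the wrist force passes 120 N, or if a joint passes its speed limit or range.

## Working session

There is one attempt and no reset: what is moved stays moved. The work goes in short steps, Python scripts to look and compute and a tool call to move; the robot and the scene stay as the last step left them, time stands still between calls to the robot, and variables do not carry over. Pictures are saved under pics/ and viewed, at most 10 in all, crops included, and the job is handed in when it is done.

Besides the shell and the picture viewer there is one more tool, called by a JSON object that holds its "api" and its "payload". jog_arm: Moves the arm, as the interface text tells. Its arguments: {"type":"object","properties":{"deltas":{"type":"array"},"force":{"type":"number"}},"required":["deltas"]}

```bash
mkdir -p pics; cat > h.py <<'E'
import numpy as np, cv2
from plant import r
def ray(name,u,v,z,info=None):
    c=info or r.camera_info(name)
    V=np.array(c["view"]); R=V[:3,:3]; o=-R.T@V[:3,3]
    d=R.T@np.array([(u-c["cx"])/c["fx"],-(v-c["cy"])/c["fy"],-1.])
    return o+d*(z-o[2])/d[2]
E
python3 - <<'E'
from h import *
a=r.capture("scene");b=r.capture("top")
cv2.imwrite("pics/scene.png",a);cv2.imwrite("pics/top.png",b)
for n in("scene","top"):
    c=r.camera_info(n);print({k:v if k!="view" else np.round(v,3).tolist() for k,v in c.items()})
print(r.get_state())
E
```

```text
{'fx': 489.5529397127771, 'fy': 489.5529397127771, 'cx': 320.3180672358336, 'cy': 195.92467247937776, 'view': [[-0.31, 0.951, 0.012, 0.149], [-0.784, -0.262, 0.562, 0.368], [0.537, 0.164, 0.827, -2.011], [0.0, 0.0, 0.0, 1.0]]}
{'fx': 511.3781371841166, 'fy': 511.3781371841166, 'cx': 311.9784259702618, 'cy': 200.71284656543855, 'view': [[-0.013, -1.0, -0.004, 0.034], [0.99, -0.014, 0.141, -0.537], [-0.141, -0.002, 0.99, -1.424], [0.0, 0.0, 0.0, 1.0]]}
{'time_s': 0.1, 'joints': array([ 8.65792427e+01,  2.05870378e+01,  6.38693662e-01, -1.78158448e-02,
       -7.01340632e+01, -1.65078188e+01]), 'qd': array([ 0.01236002, -0.13499031,  0.14768864,  0.06831166, -0.08823304,
        0.09286387]), 'joint_torque': array([-1.31712888e-03, -5.84164810e+01,  2.93750006e+01,  7.01553270e+00,
        1.01078750e-02, -5.72300632e-05]), 'tcp_pos': array([0.229946  , 0.63419761, 0.2447169 ]), 'eef_rot': array([ 1.79916230e+02, -7.35936261e-03, -1.99346369e+01]), 'contact_force': array([-0.90003513, -0.49844402, -0.20596085]), 'moment': array([-0.01479265, -0.00515885,  0.00219478]), 'gripper_force': 0.0, 'gripper_width': 0.08738013689841177}
```

View pics/top.png

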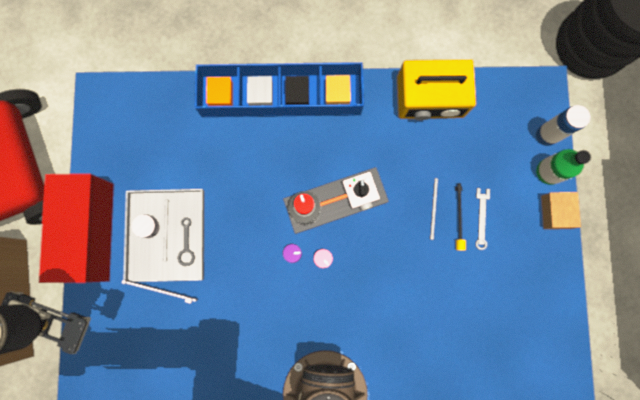

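View pics/scene.png

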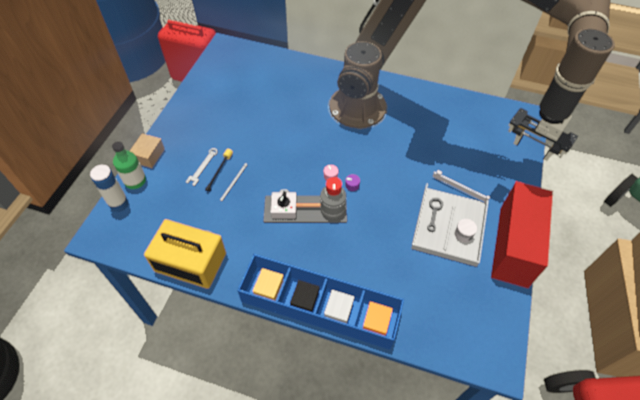

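The top view shows three cap shapes: red at (303,204) on the canister, purple at (292,253), and pink at (323,258). The red one is the cap meant, because it is the right colour and sits on the neck. The valve block is at about (362,189). I'll confirm in an enlarged crop.

```bash
python3 - <<'E'
from h import *
b=cv2.imread("pics/top.png")[160:240,275:395]
cv2.imwrite("pics/c1.png",cv2.resize(b,None,fx=6.5,fy=6.5,interpolation=cv2.INTER_CUBIC))
for z,u,v in((.161,303,204),(.0885,362,189)): print(ray("top",u,v,z))
E
```

```text
[0.51124484 0.0504752  0.161     ]
[ 0.56079438 -0.11182984  0.0885    ]
```

View pics/c1.png

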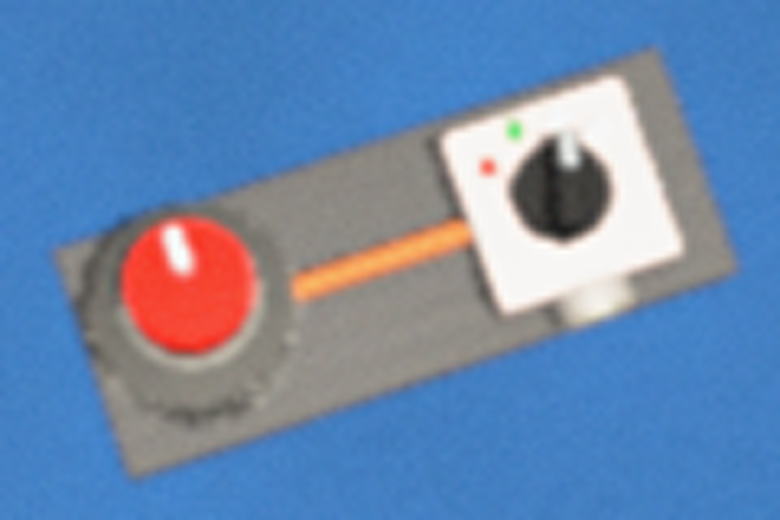

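The crop confirms the red cap at crop (188,284) with its white line. The selector disc is at (562,188), its white pointing end at (567,150), the green dot at (515,131) and the red dot at (488,167). The pointer sits just clockwise of green, which should be the second white dot.

```bash
python3 - <<'E'
from h import *
P={}
for n,z,u,v in(("cap",.161,188,284),("capline",.161,172,230),("capline2",.161,184,272),("disc",.0545,562,188),("block",.048,562,195),("tip",.0885,567,138),("tip2",.0885,570,165),("green",.048,515,131),("red",.048,488,167)):
    P[n]=ray("top",275+(u+.5)/6.5-.5,160+(v+.5)/6.5-.5,z); print(n,P[n].round(4))
d=P["cap"]-P["block"]; print("dist",np.linalg.norm(d[:2]),"yaw",np.arctan2(-d[0],d[1]))
ang=lambda a,b:np.arctan2(*(P[b]-P[a])[[1,0]])
print("capline",ang("capline2","capline"))
for k in("green","red"): print(k,ang("block",k),np.linalg.norm((P[k]-P["block"])[:2]))
print("ptr",ang("block","tip"),ang("tip2","tip"))
E
```

```text
cap [0.5132 0.0491 0.161 ]
capline [0.5352 0.0554 0.161 ]
capline2 [0.5181 0.0507 0.161 ]
disc [ 0.5679 -0.1125  0.0545]
block [ 0.5659 -0.113   0.048 ]
tip [ 0.5838 -0.1119  0.0885]
tip2 [ 0.5721 -0.1129  0.0885]
green [ 0.5946 -0.0931  0.048 ]
red [ 0.5787 -0.0809  0.048 ]
dist 0.1704852819269439 yaw 0.3142331312878761
capline 0.26474938206352555
green 0.6045292636888913 0.03496698255912004
red 1.1889768500684763 0.03460300478678286
ptr 0.05944181403308855 0.08201683806071254
```

{"api": "jog_arm", "payload": {"deltas": [[[1,2.4,-5.3,0,0.05],[1,2.4,-5.3,0,0.05],[1,2.4,-5.3,0,0.05],[1,2.4,-5.3,0,0.05],[1,2.4,-5.3,0,0.05],[1,2.4,-5.3,0,0.05],[1,2.4,-5.3,0,0.05],[1,2.4,-5.3,0,0]]]}}

```text
time_s: 1.1
tcp_pos: [0.4223, 0.2087, 0.2456]
eef_rot: [-180.0, -0.0, 0.2]
contact_force: [1.4, 1.1, 0.3]
gripper_width: 0.0878
gripper_force: 0.0
```

{"api": "jog_arm", "payload": {"deltas": [[[1,2.4,-5.3,0,0],[1,2.4,-5.3,0,0],[1,2.4,-5.3,0,0],[1,2.4,-5.3,0,0],[1,2.4,-5.3,0,0],[1,2.4,-5.3,0,0],[1,0,0,0,0],[1,0,0,0,0]]]}}

```text
time_s: 2.1
tcp_pos: [0.5656, -0.1077, 0.2449]
eef_rot: [-180.0, 0.1, 0.1]
contact_force: [-0.3, 0.4, 0.7]
gripper_width: 0.088
gripper_force: 0.0
```

```bash
python3 - <<'E'
from h import *
import pickle
s=r.get_state();c=r.camera_info("wrist");a=r.capture("wrist")
pickle.dump(c,open("w1.pkl","wb"));cv2.imwrite("pics/w1.png",a)
print(s["tcp_pos"],s["eef_rot"],s["contact_force"],s["time_s"])
E
```

```text
[ 0.56563613 -0.10769021  0.24492999] [-1.79994409e+02  7.10637326e-02  5.47840377e-02] [-0.27596066  0.42291888  0.68114342] 2.1
```

View pics/w1.png

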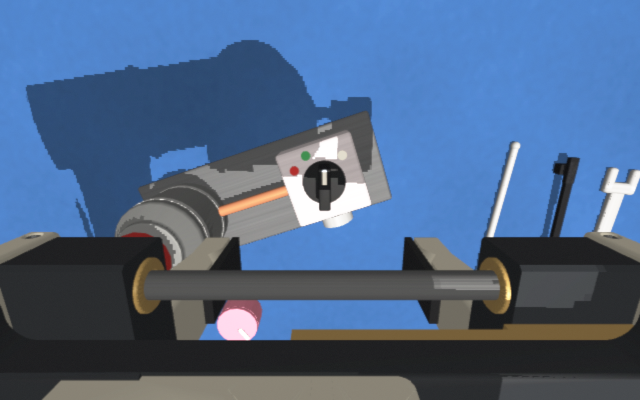

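The wrist view shows the green dot at (306,156), red at (294,171) and a white dot at (342,155). The block corners are at about (277,157), (349,132), (371,199) and (299,225). The bar's white end is at (324,171), its top runs vertically down the image, and the disc is at (323.5,182).

```bash
python3 - <<'E'
from h import *
import pickle
c=pickle.load(open("w1.pkl","rb"))
P={n:ray("",u,v,z,c) for n,z,u,v in(("block",.048,324,178.3),("disc",.0545,323.5,182),("green",.048,306,156),("red",.048,294,171),("white",.048,342,155),("tip",.0885,324,170))}
for n in P: print(n,P[n].round(4),np.linalg.norm((P[n]-P["block"])[:2]).round(4),np.arctan2(*(P[n]-P["block"])[[1,0]]).round(3))
# fit circle centre: r=34 from dots, angles 0.6 apart
from scipy.optimize import least_squares
f=lambda q:np.concatenate([P[k][:2]-q[:2]-.034*np.array([np.cos(q[2]+o),np.sin(q[2]+o)]) for k,o in(("green",0),("red",.6),("white",-.6))])
s=least_squares(f,[.566,-.113,.6]);print(s.x,s.fun.round(4))
E
```

```text
block [ 0.5695 -0.11    0.048 ] 0.0 0.0
disc [ 0.5668 -0.1094  0.0545] 0.0027 2.927
green [ 0.5933 -0.091   0.048 ] 0.0305 0.673
red [ 0.5773 -0.078   0.048 ] 0.033 1.329
white [ 0.5944 -0.1288  0.048 ] 0.0313 -0.646
tip [ 0.5859 -0.1096  0.0885] 0.0165 0.022
[ 0.56024594 -0.10984542  0.35936828] [ 0.0013  0.0069 -0.0024  0.004   0.0012 -0.0109]
```

{"api": "jog_arm", "payload": {"deltas": [[[0,0.1,-0.3,-4,0.02],[0,0,0,-5,0],[0,0,0,-4,0],[0,0,0,-2.5,0],[0,0,0,-1,0],[0,0,0,0,0],[-1,0,0,0,0],[-1,0,0,0,0]]], "force": 12}}

```text
time_s: 3.15
tcp_pos: [0.5677, -0.1103, 0.0817]
eef_rot: [-180.0, -0.1, 1.3]
contact_force: [0.2, 0.2, -1.0]
gripper_width: 0.0291
gripper_force: 0.0
```

{"api": "jog_arm", "payload": {"deltas": [[[-1,0,0,0,0],[-1,0,0,0,0],[-1,0,0,0,0]]]}}

```text
time_s: 3.52
tcp_pos: [0.5672, -0.1105, 0.0809]
eef_rot: [180.0, -0.0, 1.3]
contact_force: [-1.2, -0.7, 3.1]
gripper_width: 0.0116
gripper_force: 12.0
```

{"api": "jog_arm", "payload": {"deltas": [[[-1,0,0,0,0.1],[-1,0,0,0,0.1],[-1,0,0,0,0.1],[-1,0,0,0,0.1],[-1,0,0,0,0.1],[-1,0,0,0,0.1],[-1,0,0,0,0],[-1,0,0,0,0]]]}}

```text
time_s: 4.53
tcp_pos: [0.567, -0.11, 0.0808]
eef_rot: [-180.0, -0.0, 35.5]
contact_force: [-3.5, 4.0, 5.0]
gripper_width: 0.0118
gripper_force: 12.0
```

{"api": "jog_arm", "payload": {"deltas": [[[-0.3,0,0,0,0],[-0.3,0,0,0,0],[-0.3,0,0,0,0],[-0.3,0,0,3,0],[-0.3,0,0,5,0],[0.5,0,0,5,0],[1,0,0,4,0],[1,0,0,0,0]]]}}

```text
time_s: 5.52
tcp_pos: [0.5688, -0.1106, 0.2544]
eef_rot: [179.8, -0.3, 35.6]
contact_force: [0.1, -0.1, -0.3]
gripper_width: 0.0551
gripper_force: 0.0
```

```bash
python3 - <<'E'
from h import *
import pickle
b=r.capture("top")[160:240,275:395]
s=r.get_state();c=r.camera_info("wrist");a=r.capture("wrist")
pickle.dump(c,open("w2.pkl","wb"));cv2.imwrite("pics/w2.png",a)
print(s["tcp_pos"],s["eef_rot"],s["time_s"])
E
```

```text
[ 0.56767234 -0.11045687  0.25209059] [ 1.79911479e+02 -1.66798950e-01  3.56230175e+01] 5.575
```

View pics/w2.png

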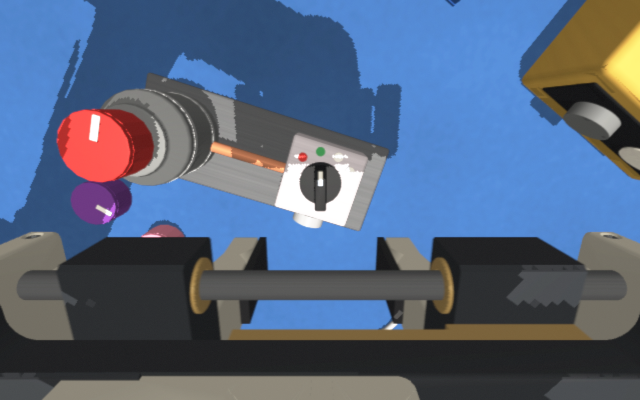

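The pointer now stands straight at the green dot (320,152). The red cap's top face is centred at about (94,145) in this picture.

```bash
python3 - <<'E'
from h import *
import pickle
c=pickle.load(open("w2.pkl","rb"))
for n,u,v,z in(("cap",94,145,.161),("l",58,145,.161),("t",94,109,.161),("b",94,181,.161),("knobdisc",320,184,.0545)):print(n,ray("",u,v,z,c).round(4))
a=cv2.imread("pics/top.png")
m=cv2.inRange(cv2.cvtColor(r.capture("top"),cv2.COLOR_BGR2HSV)[160:240,275:335],(0,150,90),(6,255,255))
print(m.sum()/255,r.get_state()["joints"].round(1))
E
```

```text
cap [0.5145 0.0512 0.161 ]
l [0.4996 0.0721 0.161 ]
t [0.5374 0.0617 0.161 ]
b [0.4903 0.0401 0.161 ]
knobdisc [ 0.5657 -0.1102  0.0545]
0.0 [  8.4  11.3 -11.6  -0.  -67.2 117.3]
```

{"api": "jog_arm", "payload": {"deltas": [[[1,-1.3,4,0,-0.13],[1,-1.3,4,0,-0.13],[1,-1.3,4,0,-0.13],[1,-1.4,4.2,0,-0.13],[1,0,0,0,0],[1,0,0,0,0],[1,0,0,0,0]]], "force": 40}}

```text
time_s: 6.55
tcp_pos: [0.5141, 0.0508, 0.2499]
eef_rot: [180.0, 0.1, 5.8]
contact_force: [0.3, -0.2, -0.2]
gripper_width: 0.0876
gripper_force: 0.0
```

```bash
python3 - <<'E'
from h import *
import pickle
s=r.get_state();c=r.camera_info("wrist");a=r.capture("wrist")
pickle.dump(c,open("w3.pkl","wb"));cv2.imwrite("pics/w3.png",a)
print(s["tcp_pos"],s["eef_rot"],s["time_s"],s["gripper_width"])
E
```

```text
[0.5140644  0.05080034 0.24994683] [1.79973116e+02 6.53786504e-02 5.83919241e+00] 6.55 0.08758407973305243
```

View pics/w3.png

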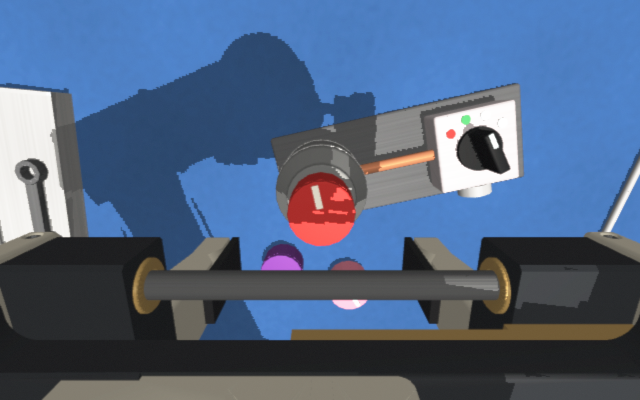

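The cap's top face is centred at about (321.5,209) between the fingers. The selector bar still points at the green dot (466,119).

```bash
python3 - <<'E'
from h import *
import pickle
c=pickle.load(open("w3.pkl","rb"))
for u,v in((321.5,209),(287,209),(356,209),(321,173),(321,246)):print(ray("",u,v,.161,c).round(4))
E
```

```text
[0.5173 0.0514 0.161 ]
[0.5147 0.0771 0.161 ]
[0.52   0.0257 0.161 ]
[0.5445 0.0546 0.161 ]
[0.4874 0.0487 0.161 ]
```

{"api": "jog_arm", "payload": {"deltas": [[[1,0,0,-4,0],[1,0,0,-3,0],[1,0,0,-2,0],[1,0,0,-0.8,0],[1,0,0,0,0],[1,0,0,0,0]]]}}

```text
time_s: 7.35
tcp_pos: [0.5147, 0.0516, 0.1535]
eef_rot: [-180.0, -0.1, 5.9]
contact_force: [0.3, -0.5, 0.6]
gripper_width: 0.0878
gripper_force: 0.0
```

{"api": "jog_arm", "payload": {"deltas": [[[1,0.1,0,0,0],[-1,0,0,0,0],[-1,0,0,0,0],[-1,0,0,0,0],[-1,0,0,0,0],[-1,0,0,0,0],[-1,0,0,0,0]]], "force": 40}}

```text
time_s: 8.22
tcp_pos: [0.515, 0.0514, 0.1526]
eef_rot: [180.0, 0.0, 5.9]
contact_force: [0.8, -2.5, 0.6]
gripper_width: 0.0512
gripper_force: 40.0
```

Gripped at 51 mm and well centred. Now I'll press down 6 mm.

{"api": "jog_arm", "payload": {"deltas": [[[-1,0,0,-0.2,0],[-1,0,0,-0.2,0],[-1,0,0,-0.2,0],[-1,0,0,0,0],[-1,0,0,0,0]]]}}

```text
time_s: 8.85
tcp_pos: [0.5151, 0.0514, 0.1473]
eef_rot: [180.0, -0.0, 5.9]
contact_force: [-3.6, -0.2, 8.3]
gripper_width: 0.0512
gripper_force: 40.0
```

{"api": "jog_arm", "payload": {"deltas": [[[-1,0,0,-0.1,0],[-1,0,0,0,0.15],[-1,0,0,0,0.15],[-1,0,0,0,0.15]]]}}

```text
time_s: 9.35
tcp_pos: [0.5164, 0.0522, 0.1469]
eef_rot: [180.0, -0.2, 32.0]
contact_force: [-0.7, 0.5, 9.1]
gripper_width: 0.0516
gripper_force: 40.0
```

{"api": "jog_arm", "payload": {"deltas": [[[-1,0,0,0,0.15],[-1,0,0,0,0.15],[-1,0,0,0,0.15],[-1,0,0,0,0.15],[-1,0,0,0,0],[-1,0,0,0,0]]]}}

```text
time_s: 10.1
tcp_pos: [0.5159, 0.0524, 0.1466]
eef_rot: [179.9, -0.1, 66.1]
contact_force: [-2.6, 1.8, 9.0]
gripper_width: 0.0518
gripper_force: 40.0
```

```bash
python3 - <<'E'
from h import *
s=r.get_state();b=r.capture("top")[160:240,275:395]
cv2.imwrite("pics/c2.png",cv2.resize(b,None,fx=6.5,fy=6.5,interpolation=cv2.INTER_CUBIC))
a=r.capture("wrist");cv2.imwrite("pics/w4.png",a)
print(s["tcp_pos"],s["eef_rot"],s["contact_force"],s["moment"])
E
```

```text
[0.51592245 0.05244541 0.14662293] [ 1.79911907e+02 -1.18269462e-01  6.60628350e+01] [-2.62689948  1.75341309  9.00485471] [0.70282699 0.90061723 0.04744502]
```

View pics/w4.png

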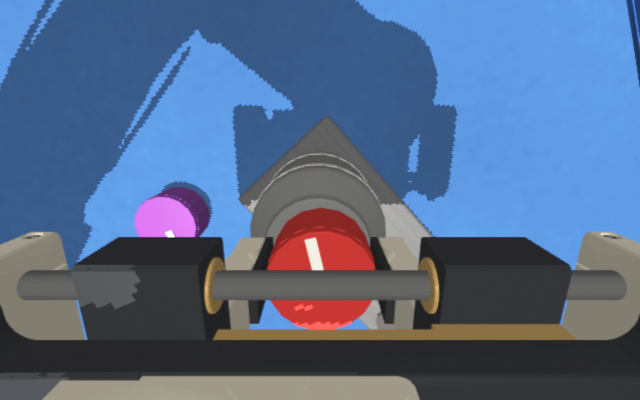

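The white line sits at the same angle in the gripper as before, while the base has rotated. So the cap has turned with the gripper by about 1.05 rad. Lifting 6 cm: 0.7 cm undoes the press, leaving about 53 mm above the seat.

{"api": "jog_arm", "payload": {"deltas": [[[-1,0,0,0.4,0],[-1,0,0,0.6,0],[-1,0,0,1,0],[-1,0,0,1.5,0],[-1,0,0,1.5,0],[-1,0,0,1,0],[-1,0,0,0,0],[-1,0,0,0,0]]]}}

```text
time_s: 11.2
tcp_pos: [0.5147, 0.0515, 0.2052]
eef_rot: [-180.0, 0.0, 66.0]
contact_force: [0.1, -0.7, -0.6]
gripper_width: 0.0516
gripper_force: 40.0
```

{"api": "jog_arm", "payload": {"deltas": [[[-1,0,0,0,0],[-1,0,0,0,0],[-1,0,0,0,0],[-1,0,0,0,0]]]}}

```text
time_s: 11.7
tcp_pos: [0.5151, 0.0516, 0.2055]
eef_rot: [-180.0, 0.0, 66.0]
contact_force: [-0.1, 0.3, -0.8]
gripper_width: 0.0515
gripper_force: 40.0
```

```bash
python3 - <<'E'
from h import *
a=r.capture("scene")[130:240,240:400];b=r.capture("top")[150:240,275:406]
f=lambda x:cv2.resize(x,(780,290) if 0 else (390,290),interpolation=cv2.INTER_CUBIC)
cv2.imwrite("pics/end.png",np.hstack([f(a),f(b)]))
s=r.get_state();print(s["tcp_pos"],s["eef_rot"],s["contact_force"],s["gripper_width"],s["time_s"])
E
```

```text
[0.51507209 0.05156152 0.20554429] [-1.79999874e+02  1.21231384e-04  6.60159766e+01] [ 0.30269555  1.29577786 -0.99924506] 0.051286023099586645 11.8
```

View pics/end.png

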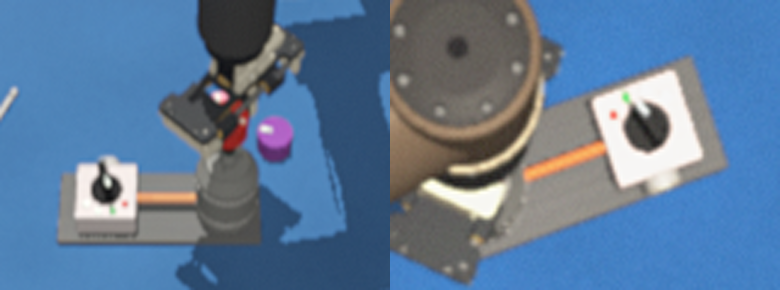

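The picture shows the red cap held in the fingers above the neck, with the selector still pointing at green. I'm handing the job in.

```bash
python3 -c "
from plant import r
print(r.close_job())"
```

```text
the job is handed in; nothing more can be done
None
```

I handed the job in with the selector at the green vent mark and the red cap turned free and held level about 5 cm above the neck; the hand-in call returned no verdict.

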